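# Make up the table caddy

## Task

Make up the table caddy for dinner: stand the pepper mill and the low wide spice jar in its two wide wells, and the salt shaker and the slim spice jar in its two narrow wells, one to a well, each upright with its foot down on the lower board. Leave the pill bottle and the dropper bottle standing where they are; they are not for the table.

Things in the scene. Friction and masses are not known exactly. Their poses are not given: they have to be found in the camera images.
- caddy: Wooden two-board table caddy, 164 by 164 by 42 mm high, fixed, turned any way; a wire loop on each y side, to 104 mm out, 45 mm high. Round wells (chamfered 3 mm) go through its upper board: two wide, 70 mm, centred at x +39, y +39 and -39 mm; two narrow, 54 mm, at x -39, y +39 and -39 mm. Things stand in them on the lower board, top at 10 mm. Origin: centre of underside, z up.
- pepper_mill: Dark wooden pepper mill, the tallest of the loose things: 170 mm high, foot 58 mm across, rounded head 48 mm across between 123 and 159 mm high, small metal knob on top. Origin at the centre of its underside, z up its axis.
- salt_shaker: Glass salt shaker, 90 mm high, 44 mm across up to 66 mm high, domed perforated metal top 34 mm across. Origin at the centre of its underside, z up its axis.
- spice_jar: Slim cylindrical glass spice jar with a paper label and a flat green cap, 106 mm high, 45 mm across, the cap being its top 20 mm; loose on the open worktop, not one of the fixed black-capped jars beside the juicer. Origin at the centre of its underside, z up its axis.
- low_jar: Low wide jar of spice, 70 mm high, 55 mm across, with a broad ochre screw lid (its top 18 mm, as wide as the jar) and a paper label. Origin at the centre of its underside, z up its axis.
- pill_bottle: Brown medicine bottle with a ribbed green screw cap, 80 mm high, 48 mm across: shorter than the spice jar and not clear. Not for the table. Origin at the centre of its underside, z up its axis.
- dropper_bottle: Small amber dropper bottle with a black rubber bulb, 102 mm high, 33 mm across. Not for the table. Origin at the centre of its underside, z up its axis.

How it is judged:
At the end, for the whole second after the job is handed in: Mill and low jar stand in the wide wells, shaker and slim spice jar in the narrow ones: each within 12 mm of its well's centre along each caddy axis, foot within 6 mm of the lower board, upright within 0.10 rad, released, at rest; pill bottle and dropper bottle upright, moved under 30 mm (x of pepper_mill in the frame of caddy between 0.027 and 0.051 m and (y of pepper_mill in the frame of caddy between 0.027 and 0.051 m or y of pepper_mill in the frame of caddy between -0.051 and -0.027 m) and z of pepper_mill in the frame of caddy between 0.004 and 0.016 m and angle between each of pepper_mill, low_jar, salt_shaker, spice_jar's own z axis and vertical below 0.1 rad and linear speed of each of pepper_mill, low_jar, salt_shaker, spice_jar below 0.02 m/s and contact force between each of pepper_mill, low_jar, salt_shaker, spice_jar and the fingers below 0.1 N and x of low_jar in the frame of caddy between 0.027 and 0.051 m and (y of low_jar in the frame of caddy between 0.027 and 0.051 m or y of low_jar in the frame of caddy between -0.051 and -0.027 m) and z of low_jar in the frame of caddy between 0.004 and 0.016 m and x of salt_shaker in the frame of caddy between -0.051 and -0.027 m and (y of salt_shaker in the frame of caddy between 0.027 and 0.051 m or y of salt_shaker in the frame of caddy between -0.051 and -0.027 m) and z of salt_shaker in the frame of caddy between 0.004 and 0.016 m and x of spice_jar in the frame of caddy between -0.051 and -0.027 m and (y of spice_jar in the frame of caddy between 0.027 and 0.051 m or y of spice_jar in the frame of caddy between -0.051 and -0.027 m) and z of spice_jar in the frame of caddy between 0.004 and 0.016 m and distance of each of pill_bottle, dropper_bottle from where it was at the start of the episode below 0.03 m and angle between each of pill_bottle, dropper_bottle's own z axis and vertical below 0.15 rad); the robot touches nothing.
It fails at once if the pill bottle was knocked over or shifted (distance of pill_bottle from where it was at the start of the episode above 0.04 m or angle between pill_bottle's own z axis and vertical above 0.5 rad).
It fails at once if the dropper bottle was knocked over or shifted (distance of dropper_bottle from where it was at the start of the episode above 0.04 m or angle between dropper_bottle's own z axis and vertical above 0.5 rad).
It also fails if it takes over 109 s, if anything falls off the work surface, if the arm or the gripper's body presses on something with over 40 N, if the wrist force passes 120 N, or if a joint passes its speed limit or range.

## Robot

A 7-joint arm with a two-finger parallel gripper is mounted at the origin on a cart in front of the work surface, level with it; the furniture and walls round the work are solid. World frame = base frame: x ahead of the robot, y to its left, z up, the work surface at z = 0. Lengths are in m, angles in rad, forces in N, time in s.
With the tool pointing down it reaches from about 0.4 to 0.875 m from the base axis. Payload 19.3 kg.
Tool frame: the origin (TCP) lies midway between the tips of the shut fingers; the grasp point (between the pads) lies 19 mm behind it (tcp_to_grasp is the z of the grasp point in the tool frame, in m); z points along the fingers, y is the line along which they close (so a half turn about z gives the same grasp; the last joint's range is limited). The gripper opens to 85 mm and grips with 20 to 120 N. Pads are 22 mm wide; open, the fingers measure 114 mm over their backs; the gripper's body (76 mm by 85 mm) begins 54 mm behind the grasp point. The pads swing forward as they close: fully open they stand 13 mm farther back than shut.
Start: joints at [1.1, 0.521, -0.036, 1.599, 0.021, 1.021, -0.113], TCP at [0.244, -0.575, 0.231] pointing down, gripper open.
Joint ranges: [-2.91, 2.91], [-0.3, 2.13], [-1.5, 1.42], [0.17, 2.43], [-1.26, 4.41], [0.16, 1.93], [-2.52, 2.52]. Speed limits (rad/s): [1.89, 1.89, 2.39, 2.39, 3.01, 3.01, 3.01].

## Interface

Orientations are given as [roll, pitch, yaw] about the fixed x, y, z axes, in that order (R = Rz(yaw) Ry(pitch) Rx(roll)).
In Python, from workcell import * gives the robot as it stands.
- The arm moves only by the tool send_rows, never from a script. Its argument "increments" is a list of rows, each a list of 3 entries, a list of its own where there are three numbers: the shift along the tool's x, y, z in mm, then the turn, a rotation vector about the tool's x, y, z in degrees, then the gripper's target within -1 to 1 (fully open at 1, half-way at 0, shut at -1). In form: [[[x, y, z], [wx, wy, wz], grip], ...]. A call has 1 to 10 rows; each row is the pose to reach, as a shift and turn from the pose commanded when the call began, along the tool's axes at that moment; what a row does not reach only later rows make up. A row lasts 1/10 s, in which the tool goes at most 50 mm and 8.59 degrees, less where a joint would pass 70% of its speed; a pose out of reach is approached as far as the arm can. A call with a gripper value outside its range is refused whole. The fingers move at their own pace and stop on an object; "newtons" is the grip in N (left out, the last holds). Time passes only in rows, so rows that repeat a pose let the fingers close. It gives the time, the measured TCP pose, the force, the opening and the grip force at its end, in the units of the state.
- observe(): the state, without advancing time (a new reading comes with each control period).
- grab_frame(name): name is "side" or "top"; returns the picture (420x560x3 uint8, blue, green, red); there is no depth.
- camera_params(name): a dict with "fovy" (degrees; the focal length in pixels is half the picture's height over the tangent of half this angle, whatever the lens; pixels are square), "cx", "cy" (the principal point, pixels), "extrinsics" (4x4, takes a point from world to camera coordinates). Camera axes: x right, y down, z forward; pixel columns grow to the right and rows downward; lengths in m; the calibration is good to about 2 mm. A picture is of the moment at which its call begins. camera_params takes no time and is no camera call.
- job_done(): hands the job in; it is judged then, once.
The state is a dict: "clock": time; "qpos": joint angles; "qd": joint speeds; "joint_efforts": joint torques, N m; "position": TCP position; "tool_rot": TCP orientation; "force": force on the tool from outside, world axes, zero at the start; "moment": the same for the moment, N m; "grip_width": finger opening in m; "finger_force": force on a finger pad.
Only numpy, scipy, OpenCV 4.12 (cv2) and the standard library are available. Lean on these libraries where they do the work, as an engineer would, in place of code of your own. Each camera call takes 0.05 s, during which the arm holds its last target. There are 200 camera calls.

## Working session

There is one attempt and no reset: what is moved stays moved. The work goes in short steps, Python scripts to look and compute and a tool call to move; the robot and the scene stay as the last step left them, time stands still between calls to the robot, and variables do not carry over. Pictures are saved under pics/ and viewed, at most 14 in all, crops included, and the job is handed in when it is done.

Besides the shell and the picture viewer there is one more tool, called as name(argument=value, ...) on one line, values as JSON. send_rows: Moves the arm, as the interface text tells. Its arguments: {"type":"object","properties":{"increments":{"type":"array"},"newtons":{"type":"number"}},"required":["increments"]}

```bash
mkdir -p pics; ls; python3 - <<'E'
from workcell import *
import cv2
for n in("side","top"):
    cv2.imwrite(f"pics/{n}0.png",grab_frame(n)); p=camera_params(n); print(n,p)
s=observe();print(s)
E
```

```text
pics
side {'fovy': 48.90957049050177, 'cx': 276.48488447120155, 'cy': 211.4113653294372, 'extrinsics': array([[-0.77677365, -0.62977711,  0.00186798,  0.34074246],
       [-0.52295099,  0.64335479, -0.55912152,  0.28512989],
       [ 0.35092016, -0.43528772, -0.82908361,  1.16960746],
       [ 0.        ,  0.        ,  0.        ,  1.        ]])}
top {'fovy': 53.610108266607874, 'cx': 276.55580105293404, 'cy': 212.1008681105851, 'extrinsics': array([[-2.06500722e-03, -9.99626211e-01,  2.72612056e-02,
        -5.13641647e-02],
       [-9.96808126e-01, -1.18012764e-04, -7.98344967e-02,
         4.71506629e-01],
       [ 7.98078726e-02, -2.73390500e-02, -9.96435286e-01,
         1.08986540e+00],
       [ 0.00000000e+00,  0.00000000e+00,  0.00000000e+00,
         1.00000000e+00]])}
{'clock': 0.1, 'qpos': array([ 1.09981251,  0.52192317, -0.03635601,  1.5999303 ,  0.0212014 ,
        1.02111358, -0.11278061]), 'qd': array([-3.65991661e-03, -1.53384821e-03,  3.09703172e-04,  3.17200042e-04,
       -7.22224920e-04, -7.83187363e-04, -5.58962914e-05]), 'joint_efforts': array([ 5.23479714e-03, -9.28478479e+01,  1.98464312e+00, -3.70527899e+01,
        1.81988196e-02,  5.34072344e-03,  1.29288401e-04]), 'position': array([ 0.24370664, -0.57520701,  0.23080985]), 'tool_rot': array([-3.14060479e+00,  5.62123699e-05,  4.00817399e-01]), 'force': array([ 0.41820696, -1.10394162,  0.16891435]), 'moment': array([0.03137848, 0.00168642, 0.03079391]), 'finger_force': 0.0, 'grip_width': 0.08561924837173764}
```

View pics/side0.png

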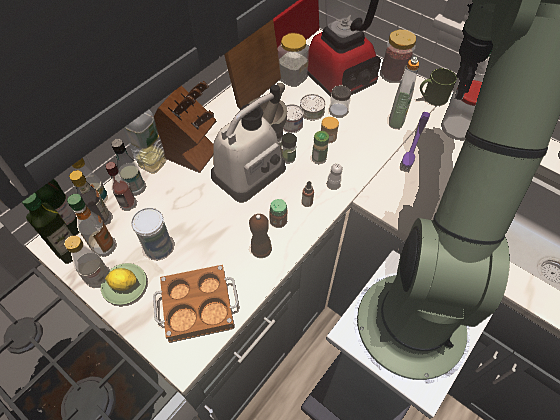

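View pics/top0.png

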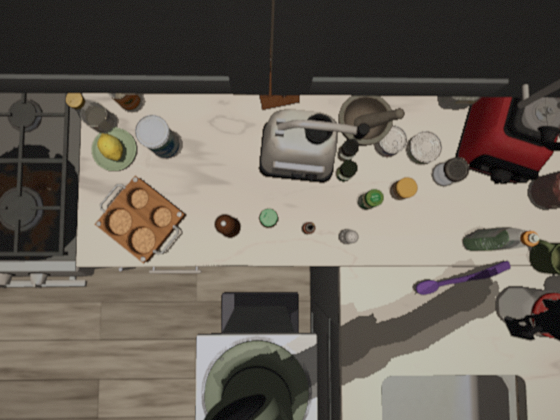

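```bash
cat > h.py <<'E'
from workcell import *
import numpy as np, cv2
def ray(n,u,v):
    p=camera_params(n);E=p["extrinsics"];f=210/np.tan(np.radians(p["fovy"]/2))
    d=E[:3,:3].T@np.array([(u-p["cx"])/f,(v-p["cy"])/f,1]);return -E[:3,:3].T@E[:3,3],d
def onz(n,u,v,z):
    o,d=ray(n,u,v);return o+d*(z-o[2])/d[2]
def proj(n,P):
    p=camera_params(n);E=p["extrinsics"];f=210/np.tan(np.radians(p["fovy"]/2))
    c=E[:3,:3]@np.array(P)+E[:3,3];return np.array([p["cx"]+f*c[0]/c[2],p["cy"]+f*c[1]/c[2]])
E
python3 - <<'E'
from h import *
t=cv2.imread("pics/top0.png");s=cv2.imread("pics/side0.png")
cv2.imwrite("pics/tc.png",cv2.resize(t[165:275,90:250],None,fx=5,fy=5,interpolation=cv2.INTER_CUBIC)[:600])
cv2.imwrite("pics/tc2.png",cv2.resize(t[170:260,250:420],None,fx=4.7,fy=4.7,interpolation=cv2.INTER_CUBIC)[:600,:800])
cv2.imwrite("pics/sc.png",cv2.resize(s[105:265,240:350],None,fx=3.7,fy=3.7,interpolation=cv2.INTER_CUBIC)[:600,:800])
for n,u,v,z in[("mill",225,222,.17),("pill",268,217,.08),("drop",309,228,.102),("salt",348,237,.09),("spice",373,198,.106),("low",406,188,.07),("caddy",140,219,.042)]:
    P=onz("top",u,v,z);print(n,P.round(3),np.hypot(*P[:2]).round(3),"side px",proj("side",P).round())
E
```

```text
mill [0.437 0.071 0.17 ] 0.442 side px [259. 214.]
pill [ 0.454 -0.029  0.08 ] 0.455 side px [279. 206.]
drop [ 0.426 -0.13   0.102] 0.445 side px [309. 184.]
salt [ 0.403 -0.228  0.09 ] 0.464 side px [336. 169.]
spice [ 0.5   -0.289  0.106] 0.577 side px [322. 137.]
low [ 0.53  -0.385  0.07 ] 0.655 side px [331. 124.]
caddy [0.452 0.302 0.042] 0.544 side px [197. 299.]
```

View pics/tc.png

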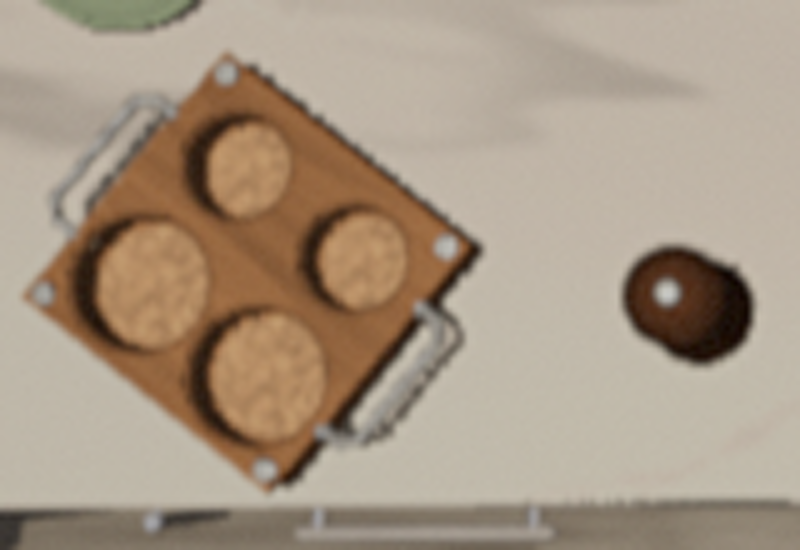

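View pics/tc2.png

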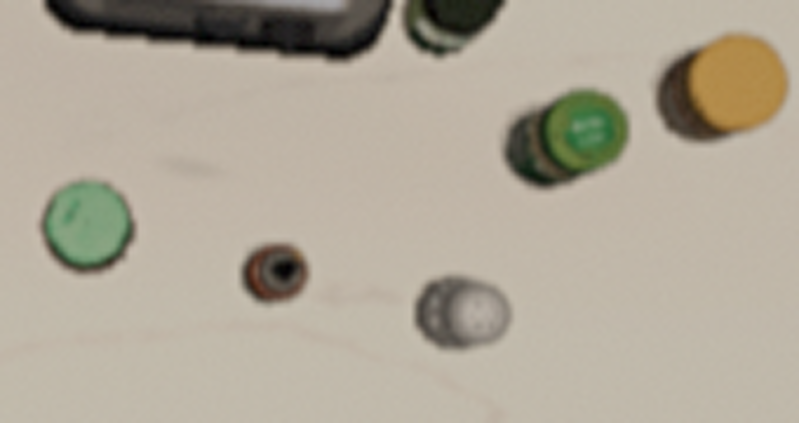

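View pics/sc.png

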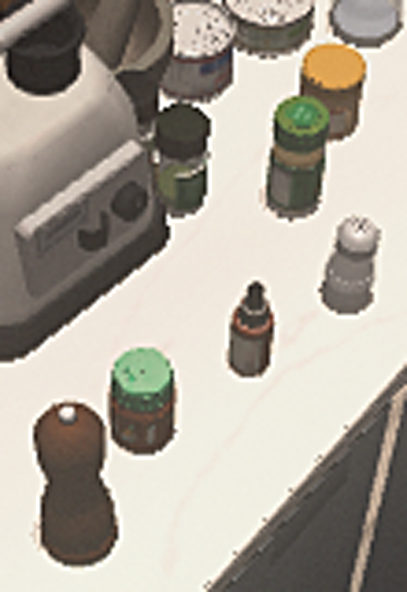

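```bash
cat > m.py <<'E'
from h import *
def T(u,v,k,ox,oy): return (u+.5)/k-.5+ox,(v+.5)/k-.5+oy
def tri(a,b):
    o1,d1=ray("top",*a);o2,d2=ray("side",*b)
    k=np.linalg.lstsq(np.c_[d1,-d2],o2-o1,rcond=None)[0];p=o1+d1*k[0];q=o2+d2*k[1];return (p+q)/2,np.linalg.norm(p-q)
if __name__=="__main__":
  A=(5,90,165);B=(4.7,250,170);S=(3.7,240,105)
  for n,a,b,z in[("mill",T(667,292,*A),T(67,408,*S),.17),("pill",T(88,225,*B),T(144,370,*S),.08),("drop",T(283,268,*B),T(255,285,*S),.102),("salt",T(481,312,*B),T(358,222,*S),.09),("spice",T(586,131,*B),T(303,115,*S),.106),("low",T(738,83,*B),T(334,67,*S),.07)]:
    P=onz("top",*a,z);t,g=tri(a,b);print(n,P.round(4),"tri",t.round(4),"gap",g.round(4))
  sc=np.array([onz("top",*T(*p,*A),.043)[:2] for p in[(226,74),(445,247),(265,470),(42,293)]])
  c=sc.mean(0);w=[onz("top",*T(*p,*A),.042)[:2] for p in [(140,283),(258,375),(240,167),(355,258)]]
  print("caddy",c,np.linalg.norm(sc-np.roll(sc,1,0),axis=1))
  ex=(w[0]+w[1]-w[2]-w[3]);print("yaw",np.arctan2(ex[1],ex[0]), [np.arctan2(*(sc[i]-sc[j])[::-1]) for i,j in((3,0),(2,1))],[np.arctan2(*(sc[i]-sc[j])[::-1])-np.pi/2 for i,j in((0,1),(3,2))])
  y=np.arctan2(ex[1],ex[0]);R=np.array([[np.cos(y),-np.sin(y)],[np.sin(y),np.cos(y)]])
  for q in w: print(q,(R.T@(q-c)).round(4))
E
python3 m.py
```

```text
mill [0.4343 0.0752 0.17  ] tri [0.4354 0.0757 0.174 ] gap 0.0032
pill [ 0.453  -0.0294  0.08  ] tri [ 0.4535 -0.0288  0.0858] gap 0.0021
drop [ 0.4289 -0.1316  0.102 ] tri [ 0.4291 -0.1309  0.1065] gap 0.001
salt [ 0.4059 -0.2383  0.09  ] tri [ 0.4064 -0.2357  0.0999] gap 0.0018
spice [ 0.501  -0.2923  0.106 ] tri [ 0.5007 -0.2906  0.1116] gap 0.0009
low [ 0.5318 -0.3865  0.07  ] tri [ 0.5322 -0.3855  0.0717] gap 0.0016
caddy [0.45255388 0.30583266] [0.14607153 0.14618793 0.14584549 0.147536  ]
yaw 2.459117011210062 [np.float64(2.4678259706262264), np.float64(2.477056743529427)] [np.float64(-0.6665016197484163), np.float64(-0.6649937384681585)]
[0.44602768 0.35964802] [ 0.039  -0.0376]
[0.39848742 0.29806653] [0.0371 0.0401]
[0.50637165 0.30990063] [-0.0392 -0.0371]
[0.45895933 0.24961911] [-0.0404  0.0396]
```

```bash
cat > go.py <<'E'
import sys,numpy as np
from workcell import *
from scipy.spatial.transform import Rotation as Ro
s=observe();R=Ro.from_euler("xyz",s["tool_rot"]);t=np.array([float(a) for a in sys.argv[1:4]])
print(s["clock"],s["position"].round(4),"d",(R.inv().apply(t-s["position"])*1e3).round(1),"rot",np.degrees((R.inv()*Ro.from_euler("xyz",[np.pi,0,1.689])).as_rotvec()).round(2))
E
python3 go.py .532 -.386 .2
```

```text
0.1 [ 0.2437 -0.5752  0.2308] d [339.3 -61.7  30.9] rot [-5.000e-02 -3.000e-02 -7.381e+01]
```

send_rows(increments=[[[339, -62, 31], [0, 0, -73.8], 1], [[339, -62, 31], [0, 0, -73.8], 1], [[339, -62, 31], [0, 0, -73.8], 1], [[339, -62, 31], [0, 0, -73.8], 1], [[339, -62, 31], [0, 0, -73.8], 1], [[339, -62, 31], [0, 0, -73.8], 1], [[339, -62, 31], [0, 0, -73.8], 1], [[339, -62, 31], [0, 0, -73.8], 1], [[339, -62, 31], [0, 0, -73.8], 1], [[339, -62, 31], [0, 0, -73.8], 1]], newtons=40)

```text
clock: 1.1
position: [0.5316, -0.386, 0.1997]
tool_rot: [-3.141, -0.001, 1.691]
force: [-0.5, 1.0, 0.6]
grip_width: 0.0855
finger_force: 0.0
```

```bash
python3 go.py .532 -.386 .034
```

```text
1.1 [ 0.5316 -0.386   0.1997] d [ -0.2   0.5 165.7] rot [-0.03 -0.04  0.09]
```

send_rows(increments=[[[0, 0.5, 40], [0, 0, 0], 1], [[0, 0.5, 80], [0, 0, 0], 1], [[0, 0.5, 120], [0, 0, 0], 1], [[0, 0.5, 145], [0, 0, 0], 1], [[0, 0.5, 162], [0, 0, 0], 1], [[0, 0.5, 162], [0, 0, 0], 1], [[0, 0.5, 162], [0, 0, 0], -1], [[0, 0.5, 162], [0, 0, 0], -1], [[0, 0.5, 162], [0, 0, 0], -1], [[0, 0.5, 162], [0, 0, 0], -1]], newtons=40)

```text
clock: 2.1
position: [0.5331, -0.3867, 0.0402]
tool_rot: [3.14, 0.002, 1.688]
force: [-0.2, 0.5, 6.8]
grip_width: 0.054
finger_force: 40.6
```

send_rows(increments=[[[0, 0, 0], [0, 0, 0], -1], [[0, 0, 0], [0, 0, 0], -1], [[0, 0, -30], [0, 0, 0], -1], [[0, 0, -70], [0, 0, 0], -1], [[0, 0, -110], [0, 0, 0], -1], [[0, 0, -150], [0, 0, 0], -1], [[0, 0, -175], [0, 0, 0], -1], [[0, 0, -175], [0, 0, 0], -1]])

```text
clock: 2.9
position: [0.5337, -0.387, 0.2184]
tool_rot: [3.136, 0.005, 1.688]
force: [0.7, 0.1, -2.6]
grip_width: 0.0541
finger_force: 43.3
```

```bash
python3 go.py .446 .3606 .22
```

```text
2.9 [ 0.5337 -0.387   0.2184] d [ 7.527e+02  5.000e-01 -5.100e+00] rot [ 0.3   0.27 -0.05]
```

send_rows(increments=[[[40, 0, -40], [0, 0, 0], -1], [[80, 0, -55], [0, 0, 0], -1], [[120, 0, -55], [0, 0, 0], -1], [[165, 0, -55], [0, 0, 0], -1], [[210, 0, -55], [0, 0, 0], -1], [[255, 0, -55], [0, 0, 0], -1], [[300, 0, -55], [0, 0, 0], -1], [[345, 0, -55], [0, 0, 0], -1], [[390, 0, -55], [0, 0, 0], -1], [[435, 0, -55], [0, 0, 0], -1]])

```text
clock: 3.9
position: [0.4803, 0.0474, 0.2685]
tool_rot: [3.141, 0.0, 1.688]
force: [0.5, 0.6, -1.7]
grip_width: 0.0538
finger_force: 43.4
```

send_rows(increments=[[[45, 0, 0], [0, 0, 0], -1], [[90, 0, 0], [0, 0, 0], -1], [[135, 0, 0], [0, 0, 0], -1], [[180, 0, 20], [0, 0, 0], -1], [[225, 0, 30], [0, 0, 0], -1], [[270, 0, 40], [0, 0, 0], -1], [[300, 0, 50], [0, 0, 0], -1], [[318, 0, 55], [0, 0, 0], -1], [[318, 0, 55], [0, 0, 0], -1], [[318, 0, 55], [0, 0, 0], -1]])

```text
clock: 4.9
position: [0.4434, 0.3614, 0.2132]
tool_rot: [-3.141, 0.0, 1.689]
force: [-0.5, 0.3, -2.2]
grip_width: 0.0537
finger_force: 43.4
```

```bash
python3 go.py .446 .3606 .14; python3 -c "
from h import *
cv2.imwrite('pics/t1.png',cv2.resize(grab_frame('side')[240:360,130:290],None,fx=5,fy=5))"
```

```text
4.9 [0.4434 0.3614 0.2132] d [-1.1  2.5 73.2] rot [-0.02  0.03  0.01]
```

View pics/t1.png

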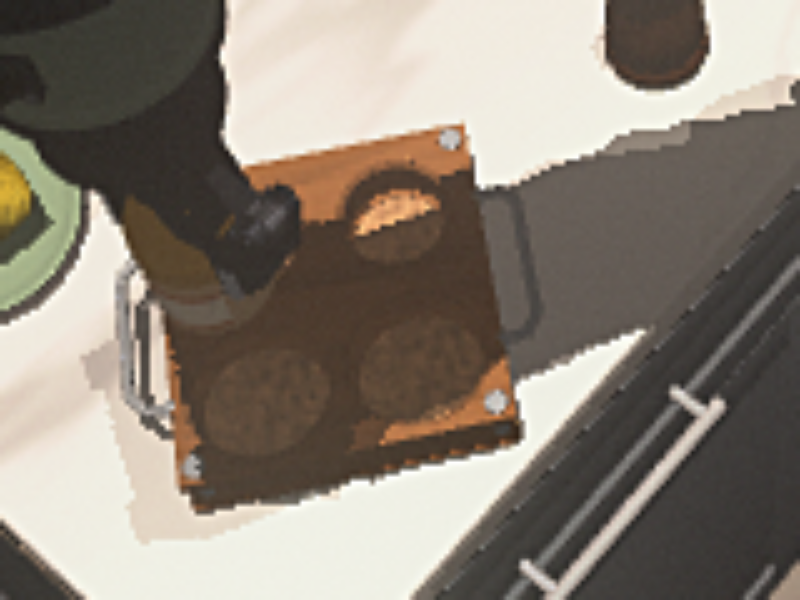

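send_rows(increments=[[[-1, 2.5, 30], [0, 0, 0], -1], [[-1, 2.5, 60], [0, 0, 0], -1], [[-1, 2.5, 90], [0, 0, 0], -1], [[-1, 2.5, 110], [0, 0, 0], -1], [[-1, 2.5, 120], [0, 0, 0], -1], [[-1, 2.5, 130], [0, 0, 0], -1], [[-1, 2.5, 138], [0, 0, 0], -1], [[-1, 2.5, 145], [0, 0, 0], -1], [[-1, 2.5, 145], [0, 0, 0], -1]])

```text
clock: 5.85
position: [0.4461, 0.3608, 0.0679]
tool_rot: [-3.141, 0.0, 1.689]
force: [-0.8, 0.2, -0.7]
grip_width: 0.0538
finger_force: 43.5
```

```bash
python3 go.py .446 .3606 .051
```

```text
5.85 [0.4461 0.3608 0.0679] d [-0.2 -0.2 16.9] rot [-0.02  0.02 -0.01]
```

send_rows(increments=[[[0, 0, 8], [0, 0, 0], -1], [[0, 0, 14], [0, 0, 0], -1], [[0, 0, 17], [0, 0, 0], -1], [[0, 0, 17], [0, 0, 0], 0.9], [[0, 0, 17], [0, 0, 0], 0.9], [[0, 0, 17], [0, 0, 0], 0.9], [[0, 0, 17], [0, 0, 0], 0.9], [[0, 0, -20], [0, 0, 0], 0.9], [[0, 0, -60], [0, 0, 0], 0.9], [[0, 0, -100], [0, 0, 0], 0.9]])

```text
clock: 6.85
position: [0.4459, 0.3609, 0.1698]
tool_rot: [-3.141, 0.0, 1.689]
force: [0.3, 0.6, 0.8]
grip_width: 0.0816
finger_force: 0.0
```

```bash
python3 go.py .406 -.237 .20
```

```text
6.85 [0.4459 0.3609 0.1698] d [-589.  -110.2  -30.2] rot [-0.03  0.    0.  ]
```

send_rows(increments=[[[-20, 0, -50], [0, 0, 0], 0.9], [[-65, -10, -60], [0, 0, 0], 0.9], [[-110, -20, -60], [0, 0, 0], 0.9], [[-155, -30, -60], [0, 0, 0], 0.9], [[-200, -37, -60], [0, 0, 0], 0.9], [[-245, -46, -60], [0, 0, 0], 0.9], [[-290, -54, -60], [0, 0, 0], 0.9], [[-335, -63, -60], [0, 0, 0], 0.9], [[-380, -71, -60], [0, 0, 0], 0.9], [[-425, -80, -60], [0, 0, 0], 0.9]])

```text
clock: 7.85
position: [0.4164, -0.0723, 0.2287]
tool_rot: [3.141, 0.0, 1.689]
force: [1.4, 0.1, -0.0]
grip_width: 0.0812
finger_force: 0.0
```

send_rows(increments=[[[-45, -8, 0], [0, 0, 0], 0.9], [[-90, -17, 10], [0, 0, 0], 0.9], [[-130, -24, 20], [0, 0, 0], 0.9], [[-164, -30, 30], [0, 0, 0], 0.9], [[-164, -30, 30], [0, 0, 0], 0.9], [[-164, -30, 30], [0, 0, 0], 0.9]])

```text
clock: 8.45
position: [0.4061, -0.2371, 0.1982]
tool_rot: [-3.141, -0.0, 1.688]
force: [0.2, 0.6, -0.1]
grip_width: 0.0809
finger_force: 0.0
```

```bash
python3 go.py .406 -.237 .037
```

```text
8.45 [ 0.4061 -0.2371  0.1982] d [  0.   -0.  161.2] rot [-0.01 -0.03 -0.08]
```

send_rows(increments=[[[0, 0, 40], [0, 0, 0], 0.9], [[0, 0, 80], [0, 0, 0], 0.9], [[0, 0, 120], [0, 0, 0], 0.9], [[0, 0, 145], [0, 0, 0], 0.9], [[0, 0, 162], [0, 0, 0], 0.9], [[0, 0, 162], [0, 0, 0], -1], [[0, 0, 162], [0, 0, 0], -1], [[0, 0, 162], [0, 0, 0], -1], [[0, 0, 162], [0, 0, 0], -1], [[0, 0, 162], [0, 0, 0], -1]])

```text
clock: 9.45
position: [0.4075, -0.2371, 0.0379]
tool_rot: [3.139, 0.001, 1.689]
force: [0.5, 2.4, 8.9]
grip_width: 0.0371
finger_force: 39.0
```

send_rows(increments=[[[0, 0, 0], [0, 0, 0], -1], [[0, 0, -20], [0, 0, 0], -1], [[0, 0, -60], [0, 0, 0], -1], [[0, 0, -100], [0, 0, 0], -1], [[0, 0, -140], [0, 0, 0], -1], [[0, 0, -180], [0, 0, 0], -1], [[0, 0, -220], [0, 0, 0], -1], [[0, 0, -220], [0, 0, 0], -1]])

```text
clock: 10.25
position: [0.408, -0.2375, 0.2619]
tool_rot: [3.135, 0.005, 1.688]
force: [-0.0, -0.2, -2.1]
grip_width: 0.0367
finger_force: 40.4
```

```bash
python3 go.py .5072 .3123 .22;python3 -c "
from h import *
cv2.imwrite('pics/t2.png',np.hstack([cv2.resize(grab_frame('side')[80:260,230:400],(400,420)),cv2.resize(grab_frame('top')[150:270,250:420],(400,420))]))"
```

```text
10.25 [ 0.408  -0.2375  0.2619] d [534.6 162.8  40.1] rot [ 0.37  0.31 -0.03]
```

View pics/t2.png

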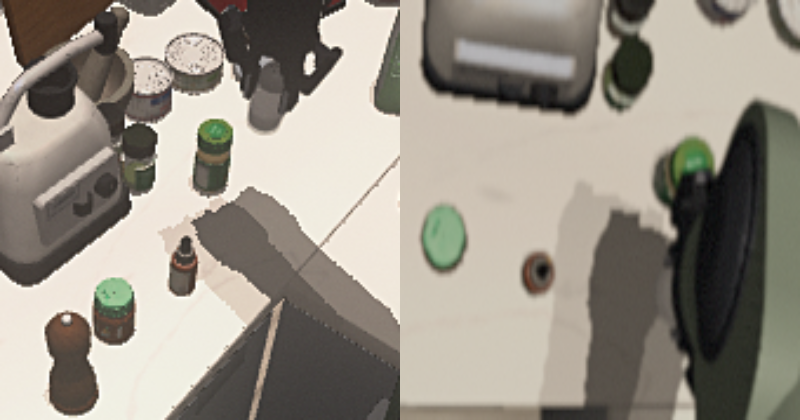

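send_rows(increments=[[[43, 13, 0], [0, 0, 0], -1], [[86, 26, 0], [0, 0, 0], -1], [[130, 40, 0], [0, 0, 0], -1], [[175, 53, 0], [0, 0, 0], -1], [[220, 67, 0], [0, 0, 0], -1], [[265, 81, 0], [0, 0, 0], -1], [[310, 94, 0], [0, 0, 0], -1], [[355, 108, 0], [0, 0, 0], -1], [[400, 122, 0], [0, 0, 0], -1], [[440, 134, 10], [0, 0, 0], -1]])

```text
clock: 11.35
position: [0.4874, 0.2183, 0.2462]
tool_rot: [3.141, -0.0, 1.69]
force: [1.2, -0.5, -0.9]
grip_width: 0.0366
finger_force: 40.4
```

send_rows(increments=[[[35, 11, 15], [0, 0, 0], -1], [[65, 20, 30], [0, 0, 0], -1], [[85, 26, 50], [0, 0, 0], -1], [[94.5, 29, 70], [0, 0, 0], -1], [[94.5, 29, 90], [0, 0, 0], -1], [[94.5, 29, 90], [0, 0, 0], -1], [[94.5, 29, 90], [0, 0, 0], -1]])

```text
clock: 12.05
position: [0.5049, 0.3128, 0.1561]
tool_rot: [-3.14, 0.0, 1.689]
force: [-1.1, 0.2, -0.7]
grip_width: 0.0369
finger_force: 40.4
```

```bash
python3 go.py .5072 .3123 .068;python3 -c "
from h import *
cv2.imwrite('pics/t3.png',np.hstack([cv2.resize(grab_frame('side')[230:350,130:270],(400,400)),cv2.resize(grab_frame('top')[160:280,90:210],(400,400))]))"
```

```text
12.05 [0.5049 0.3128 0.1561] d [-0.8  2.4 88.1] rot [-0.07  0.03 -0.  ]
```

View pics/t3.png

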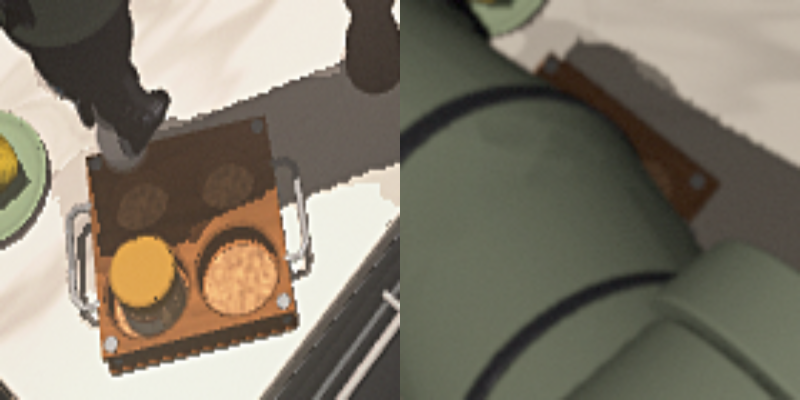

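send_rows(increments=[[[-1, 2.4, 25], [0, 0, 0], -1], [[-1, 2.4, 50], [0, 0, 0], -1], [[-1, 2.4, 62], [0, 0, 0], -1], [[-1, 2.4, 70], [0, 0, 0], -1], [[-1, 2.4, 78], [0, 0, 0], -1], [[-1, 2.4, 85], [0, 0, 0], -1], [[-1, 2.4, 90], [0, 0, 0], -1], [[-1, 2.4, 90], [0, 0, 0], -1]])

```text
clock: 12.95
position: [0.5076, 0.3123, 0.0659]
tool_rot: [-3.141, 0.0, 1.689]
force: [-0.8, -0.3, -1.7]
grip_width: 0.0365
finger_force: 40.4
```

```bash
python3 go.py .5072 .3123 .049
```

```text
12.95 [0.5076 0.3123 0.0659] d [ 0.  -0.4 16.9] rot [-0.02  0.01 -0.01]
```

send_rows(increments=[[[0, 0, 8], [0, 0, 0], -1], [[0, 0, 14], [0, 0, 0], -1], [[0, 0, 17], [0, 0, 0], -1], [[0, 0, 17], [0, 0, 0], 0.6], [[0, 0, 17], [0, 0, 0], 0.6], [[0, 0, 17], [0, 0, 0], 0.6], [[0, 0, 17], [0, 0, 0], 0.6], [[0, 0, -20], [0, 0, 0], 0.6], [[0, 0, -60], [0, 0, 0], 0.6], [[0, 0, -110], [0, 0, 0], 0.6]])

```text
clock: 13.95
position: [0.5071, 0.312, 0.1769]
tool_rot: [-3.14, 0.001, 1.689]
force: [1.5, -0.1, 0.0]
grip_width: 0.0684
finger_force: 0.0
```

```bash
python3 go.py .501 -.292 .22
```

```text
13.95 [0.5071 0.312  0.1769] d [-599.   -77.4  -42.5] rot [-0.11  0.04  0.  ]
```

send_rows(increments=[[[-20, -15, -45], [0, 0, 0], 0.8], [[-65, -35, -60], [0, 0, 0], 0.8], [[-110, -50, -60], [0, 0, 0], 0.8], [[-155, -65, -60], [0, 0, 0], 0.8], [[-200, -75, -60], [0, 0, 0], 0.8], [[-245, -85, -60], [0, 0, 0], 0.8], [[-290, -90, -60], [0, 0, 0], 0.8], [[-335, -95, -60], [0, 0, 0], 0.8], [[-380, -100, -60], [0, 0, 0], 0.8], [[-425, -100, -60], [0, 0, 0], 0.8]])

```text
clock: 14.95
position: [0.4579, -0.1234, 0.2368]
tool_rot: [3.141, 0.001, 1.689]
force: [1.5, -0.1, 0.6]
grip_width: 0.0769
finger_force: 0.0
```

send_rows(increments=[[[-45, 2, 0], [0, 0, 0], 0.8], [[-90, 8, 0], [0, 0, 0], 0.8], [[-135, 16, 10], [0, 0, 0], 0.8], [[-174, 23, 20], [0, 0, 0], 0.8], [[-174, 23, 20], [0, 0, 0], 0.8], [[-174, 23, 20], [0, 0, 0], 0.8]])

```text
clock: 15.55
position: [0.5016, -0.2916, 0.2158]
tool_rot: [-3.141, -0.001, 1.688]
force: [0.1, 0.8, -0.1]
grip_width: 0.0768
finger_force: 0.0
```

```bash
python3 go.py .501 -.292 .060
```

```text
15.55 [ 0.5016 -0.2916  0.2158] d [ -0.4  -0.6 155.8] rot [-0.02 -0.05 -0.07]
```

send_rows(increments=[[[0, -0.5, 40], [0, 0, 0], 0.8], [[0, -0.5, 80], [0, 0, 0], 0.8], [[0, -0.5, 120], [0, 0, 0], 0.8], [[0, -0.5, 145], [0, 0, 0], 0.8], [[0, -0.5, 156], [0, 0, 0], 0.8], [[0, -0.5, 156], [0, 0, 0], -1], [[0, -0.5, 156], [0, 0, 0], -1], [[0, -0.5, 156], [0, 0, 0], -1], [[0, -0.5, 156], [0, 0, 0], -1], [[0, -0.5, 156], [0, 0, 0], -1]])

```text
clock: 16.55
position: [0.5024, -0.2918, 0.062]
tool_rot: [3.139, 0.001, 1.689]
force: [0.9, 1.7, 9.6]
grip_width: 0.044
finger_force: 41.0
```

send_rows(increments=[[[0, 0, 0], [0, 0, 0], -1], [[0, 0, -20], [0, 0, 0], -1], [[0, 0, -60], [0, 0, 0], -1], [[0, 0, -100], [0, 0, 0], -1], [[0, 0, -140], [0, 0, 0], -1], [[0, 0, -180], [0, 0, 0], -1], [[0, 0, -220], [0, 0, 0], -1], [[0, 0, -220], [0, 0, 0], -1]])

```text
clock: 17.35
position: [0.503, -0.2922, 0.2863]
tool_rot: [3.135, 0.005, 1.688]
force: [-0.3, 0.4, -2.3]
grip_width: 0.0441
finger_force: 41.1
```

```bash
python3 go.py .459 .251 .22
```

```text
17.35 [ 0.503  -0.2922  0.2863] d [544.9  19.6  63.7] rot [ 0.38  0.29 -0.03]
```

send_rows(increments=[[[43, -10, 0], [0, 0, 0], -1], [[86, -15, 0], [0, 0, 0], -1], [[130, -20, 0], [0, 0, 0], -1], [[175, -20, 0], [0, 0, 0], -1], [[220, -20, 0], [0, 0, 0], -1], [[265, -20, 0], [0, 0, 0], -1], [[310, -15, 0], [0, 0, 0], -1], [[355, -10, 0], [0, 0, 0], -1], [[400, 0, 0], [0, 0, 0], -1], [[440, 5, 10], [0, 0, 0], -1]])

```text
clock: 18.35
position: [0.4548, 0.1483, 0.2713]
tool_rot: [3.139, -0.0, 1.689]
force: [0.8, -1.1, -0.6]
grip_width: 0.0443
finger_force: 41.1
```

send_rows(increments=[[[35, 6, 15], [0, 0, 0], -1], [[65, 10, 30], [0, 0, 0], -1], [[90, 14, 50], [0, 0, 0], -1], [[105, 15, 70], [0, 0, 0], -1], [[105, 15, 90], [0, 0, 0], -1], [[105, 15, 90], [0, 0, 0], -1], [[105, 15, 90], [0, 0, 0], -1]])

```text
clock: 19.05
position: [0.457, 0.2518, 0.1808]
tool_rot: [-3.142, 0.0, 1.689]
force: [0.0, -0.1, 0.3]
grip_width: 0.0443
finger_force: 41.1
```

```bash
python3 go.py .459 .251 .091;python3 -c "
from h import *
cv2.imwrite('pics/t4.png',np.hstack([cv2.resize(grab_frame('side')[230:350,130:270],(400,400)),cv2.resize(grab_frame('top')[160:280,90:210],(400,400))]))"
```

```text
19.05 [0.457  0.2518 0.1808] d [-1.   1.9 89.8] rot [-0.    0.01 -0.02]
```

View pics/t4.png

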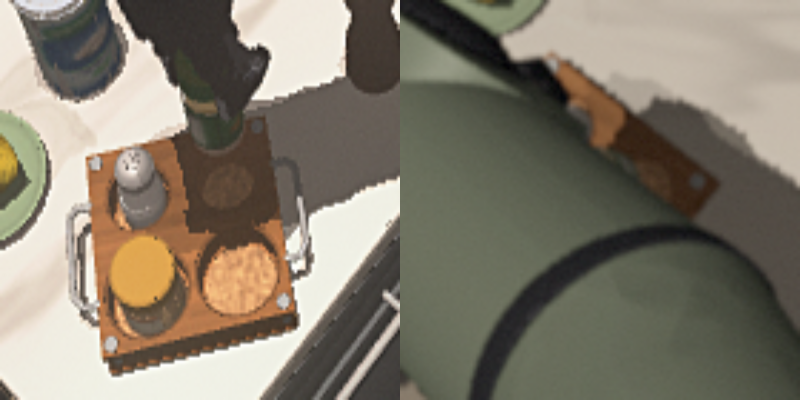

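send_rows(increments=[[[-1, 2, 25], [0, 0, 0], -1], [[-1, 2, 50], [0, 0, 0], -1], [[-1, 2, 62], [0, 0, 0], -1], [[-1, 2, 70], [0, 0, 0], -1], [[-1, 2, 78], [0, 0, 0], -1], [[-1, 2, 85], [0, 0, 0], -1], [[-1, 2, 90], [0, 0, 0], -1], [[-1, 2, 90], [0, 0, 0], -1]])

```text
clock: 19.95
position: [0.459, 0.2512, 0.09]
tool_rot: [-3.141, 0.0, 1.689]
force: [1.4, 0.1, -0.4]
grip_width: 0.0443
finger_force: 41.1
```

```bash
python3 go.py .459 .251 .073
```

```text
19.95 [0.459  0.2512 0.09  ] d [-0.2 -0.  17. ] rot [-0.02  0.01 -0.01]
```

send_rows(increments=[[[0, 0, 8], [0, 0, 0], -1], [[0, 0, 14], [0, 0, 0], -1], [[0, 0, 17], [0, 0, 0], -1], [[0, 0, 17], [0, 0, 0], 0.6], [[0, 0, 17], [0, 0, 0], 0.6], [[0, 0, 17], [0, 0, 0], 0.6], [[0, 0, 17], [0, 0, 0], 0.6], [[0, 0, -20], [0, 0, 0], 0.6], [[0, 0, -60], [0, 0, 0], 0.6], [[0, 0, -110], [0, 0, 0], 0.6]])

```text
clock: 20.95
position: [0.4583, 0.2509, 0.2011]
tool_rot: [-3.139, 0.0, 1.689]
force: [1.4, 0.4, 0.6]
grip_width: 0.0685
finger_force: 0.0
```

```bash
python3 go.py .4345 .0755 .24
```

```text
20.95 [0.4583 0.2509 0.2011] d [-171.4  -44.5  -38.8] rot [-0.12  0.02  0.02]
```

send_rows(increments=[[[0, 0, -40], [0, 0, 0], 0.8], [[-40, -10, -45], [0, 0, 0], 0.8], [[-85, -22, -45], [0, 0, 0], 0.8], [[-130, -34, -45], [0, 0, 0], 0.8], [[-171.5, -44.5, -39], [0, 0, 0], 0.8], [[-171.5, -44.5, -39], [0, 0, 0], 0.8], [[-171.5, -44.5, -39], [0, 0, 0], 0.8]])

```text
clock: 21.65
position: [0.4352, 0.0749, 0.2396]
tool_rot: [3.141, 0.0, 1.687]
force: [0.8, 0.4, -0.2]
grip_width: 0.077
finger_force: 0.0
```

```bash
python3 go.py .4345 .0755 .120
```

```text
21.65 [0.4352 0.0749 0.2396] d [  0.7  -0.7 119.6] rot [ 0.03  0.02 -0.13]
```

send_rows(increments=[[[0.5, -0.7, 35], [0, 0, 0], 0.8], [[0.5, -0.7, 70], [0, 0, 0], 0.8], [[0.5, -0.7, 100], [0, 0, 0], 0.8], [[0.5, -0.7, 119], [0, 0, 0], 0.8], [[0.5, -0.7, 119], [0, 0, 0], 0.8], [[0.5, -0.7, 119], [0, 0, 0], -1], [[0.5, -0.7, 119], [0, 0, 0], -1], [[0.5, -0.7, 119], [0, 0, 0], -1], [[0.5, -0.7, 119], [0, 0, 0], -1], [[0.5, -0.7, 119], [0, 0, 0], -1]], newtons=50)

```text
clock: 22.65
position: [0.4354, 0.0765, 0.1218]
tool_rot: [3.139, 0.0, 1.689]
force: [-2.1, 1.0, 11.2]
grip_width: 0.0462
finger_force: 49.3
```

send_rows(increments=[[[0, 0, 0], [0, 0, 0], -1], [[0, 0, -20], [0, 0, 0], -1], [[0, 0, -60], [0, 0, 0], -1], [[0, 0, -100], [0, 0, 0], -1], [[0, 0, -140], [0, 0, 0], -1], [[0, 0, -170], [0, 0, 0], -1], [[0, 0, -170], [0, 0, 0], -1]])

```text
clock: 23.35
position: [0.4358, 0.0767, 0.2946]
tool_rot: [3.135, 0.001, 1.689]
force: [0.2, -0.4, -1.9]
grip_width: 0.0465
finger_force: 51.8
```

```bash
python3 go.py .3978 .2993 .22;python3 -c "
from h import *
cv2.imwrite('pics/t5.png',np.hstack([cv2.resize(grab_frame('side')[140:350,130:340],(400,400)),cv2.resize(grab_frame('top')[160:280,90:210],(400,400))]))"
```

```text
23.35 [0.4358 0.0767 0.2946] d [225.6 -12.1  74.3] rot [ 0.4   0.05 -0.03]
```

View pics/t5.png

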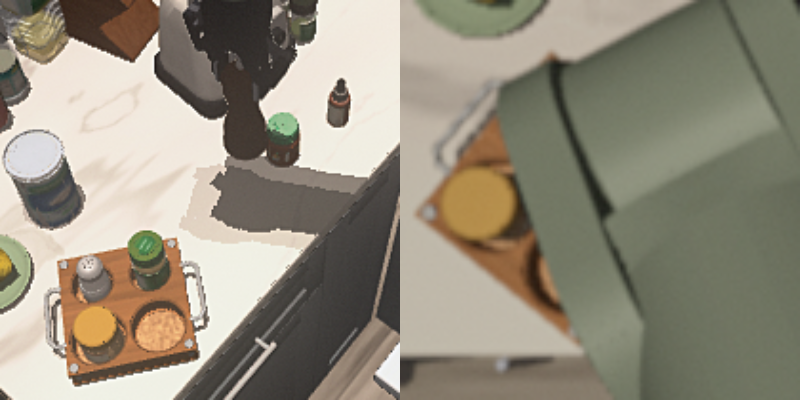

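send_rows(increments=[[[35, -2, 0], [0, 0, 0], -1], [[75, -4, 0], [0, 0, 0], -1], [[115, -6, 0], [0, 0, 0], -1], [[155, -8, 0], [0, 0, 0], -1], [[195, -10, 0], [0, 0, 0], -1], [[217, -11, 20], [0, 0, 0], -1], [[225.5, -12, 50], [0, 0, 0], -1], [[225.5, -12, 70], [0, 0, 0], -1], [[225.5, -12, 70], [0, 0, 0], -1], [[225.5, -12, 70], [0, 0, 0], -1]])

```text
clock: 24.45
position: [0.3956, 0.2986, 0.2202]
tool_rot: [-3.14, 0.0, 1.689]
force: [-0.1, -0.2, -0.3]
grip_width: 0.0464
finger_force: 51.9
```

```bash
python3 go.py .3978 .2993 .15
```

```text
24.45 [0.3956 0.2986 0.2202] d [ 0.5  2.3 70.2] rot [-0.07  0.01  0.01]
```

send_rows(increments=[[[0.5, 2.3, 20], [0, 0, 0], -1], [[0.5, 2.3, 40], [0, 0, 0], -1], [[0.5, 2.3, 50], [0, 0, 0], -1], [[0.5, 2.3, 58], [0, 0, 0], -1], [[0.5, 2.3, 66], [0, 0, 0], -1], [[0.5, 2.3, 72], [0, 0, 0], -1], [[0.5, 2.3, 72], [0, 0, 0], -1]])

```text
clock: 25.15
position: [0.398, 0.2993, 0.148]
tool_rot: [-3.141, 0.0, 1.689]
force: [0.3, 0.6, -0.7]
grip_width: 0.0464
finger_force: 51.9
```

```bash
python3 go.py .3978 .2993 .133
```

```text
25.15 [0.398  0.2993 0.148 ] d [ 0.  -0.2 15. ] rot [-0.02  0.01 -0.01]
```

send_rows(increments=[[[0, 0, 8], [0, 0, 0], -1], [[0, 0, 13], [0, 0, 0], -1], [[0, 0, 15.5], [0, 0, 0], -1], [[0, 0, 15.5], [0, 0, 0], 0.7], [[0, 0, 15.5], [0, 0, 0], 0.7], [[0, 0, 15.5], [0, 0, 0], 0.7], [[0, 0, 15.5], [0, 0, 0], 0.7], [[0, 0, -20], [0, 0, 0], 0.7], [[0, 0, -60], [0, 0, 0], 0.7], [[0, 0, -110], [0, 0, 0], 0.7]])

```text
clock: 26.15
position: [0.3974, 0.299, 0.2591]
tool_rot: [-3.14, 0.001, 1.689]
force: [1.6, -0.0, 0.3]
grip_width: 0.0725
finger_force: 0.0
```

send_rows(increments=[[[-45, 0, 0], [0, 0, 0], 0.7], [[-90, 0, 0], [0, 0, 0], 0.7], [[-135, 0, 0], [0, 0, 0], 0.7], [[-180, 10, 0], [0, 0, 0], 0.7], [[-225, 20, 0], [0, 0, 0], 0.7], [[-270, 30, 0], [0, 0, 0], 0.7], [[-315, 30, 0], [0, 0, 0], 0.7], [[-360, 30, 0], [0, 0, 0], 0.7], [[-360, 30, 0], [0, 0, 0], 0.7], [[-360, 30, 0], [0, 0, 0], 0.7]])

```text
clock: 27.15
position: [0.4702, -0.0553, 0.2583]
tool_rot: [-3.142, -0.0, 1.687]
force: [0.1, 1.3, 0.8]
grip_width: 0.0725
finger_force: 0.0
```

```bash
python3 -c "
from h import *
cv2.imwrite('pics/t6.png',np.hstack([cv2.resize(grab_frame('side')[190:350,130:290],(400,400)),cv2.resize(grab_frame('top')[160:280,90:210],(400,400))]))"
```

```text
(no output)
```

View pics/t6.png

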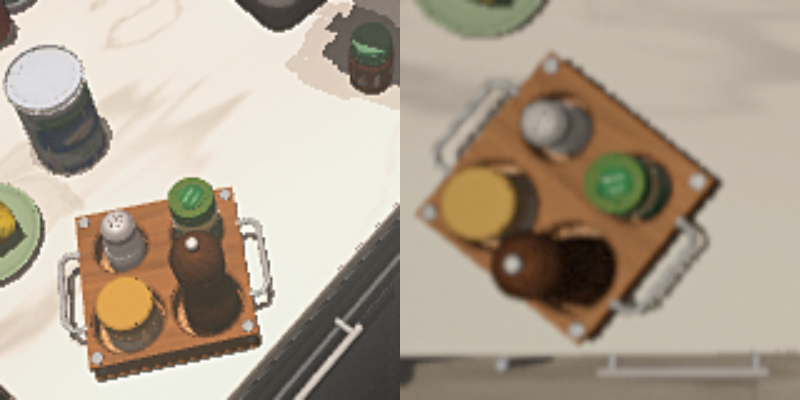

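```bash
python3 - <<'E'
from m import *
c=np.array([.4525,.3058]);y=2.474;R=np.array([[np.cos(y),-np.sin(y)],[np.sin(y),np.cos(y)]])
for n,a,b,z in[("low",(79,203),(126,303),.08),("salt",(147,125),(118,218),.1),("spice",(217,183),(192,196),.116),("mill",(112,264),(193,243),.18)]:
    A=T(*a,10/3,90,160);P=onz("top",*A,z);t,g=tri(A,T(*b,2.5,130,190));print(n,(R.T@(P[:2]-c)).round(4),"tri",(R.T@(t[:2]-c)).round(4),t[2].round(4),g.round(4))
E
```

```text
low [ 0.0371 -0.0357] tri [ 0.0373 -0.0364] 0.0784 0.0005
salt [-0.0414 -0.0272] tri [-0.042  -0.0299] 0.0996 0.0051
spice [-0.0416  0.0443] tri [-0.0419  0.0435] 0.1161 0.0018
mill [0.0374 0.0402] tri [0.0377 0.04  ] 0.1786 0.0004
```

```bash
python3 -c "
from h import *
cv2.imwrite('pics/t7.png',np.hstack([cv2.resize(grab_frame('side')[262:312,158:208],(400,400),interpolation=cv2.INTER_CUBIC),cv2.resize(grab_frame('top')[177:217,117:157],(400,400),interpolation=cv2.INTER_CUBIC)]))
R=lambda p:proj('top',p).round(1)
x,y=.5072,.3123
print('expected dome in crop top',(R((x,y,.1))-[117,177]+.5)*10+[400,0],'side',(proj('side',(x,y,.1))-[158,262]+.5)*8,(proj('side',(x,y,.01))-[158,262]+.5)*8,'foot top',(R((x,y,.01))-[117,177]+.5)*10+[400,0])"
```

```text
expected dome in crop top [529. 185.] side [134.56625281 138.96309765] [184.72967629 259.97720357] foot top [639. 226.]
```

View pics/t7.png

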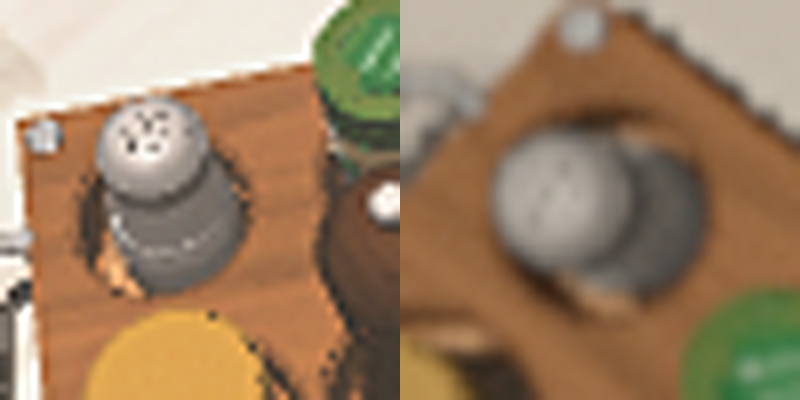

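```bash
python3 -c "
from workcell import *
print(job_done())"
```

```text
the job is handed in; nothing more can be done
None
```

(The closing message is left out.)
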